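# Stow a setting die in the push-latch case

## Robot

A 6-joint arm with a two-finger parallel gripper is mounted at the origin on the work surface. World frame = base frame: x ahead of the robot, y to its left, z up, the work surface at z = 0. Lengths are in m, angles in rad, forces in N, time in s.
With the tool pointing down it reaches from about 0.425 to 0.95 m from the base axis. Payload 3.5 kg.
Tool frame: the origin (TCP) lies at the very end of the fingers, on their centre line; the grasp point (between the pads) lies 19 mm behind it; z points along the fingers, y is the line along which they close (so a half turn about z gives the same grasp; the last joint's range is limited). The gripper opens to 85 mm and grips with 20 to 120 N. Pads are 22 mm wide; open, the fingers measure 114 mm over their backs; the gripper's body (76 mm by 85 mm) begins 54 mm behind the grasp point. The pads swing forward as they close: fully open they stand 13 mm farther back than shut.
Start: joints at [-0.15, 0.286, 1.577, -0, 1.279, -0.15], TCP at [0.675, 0, 0.231] pointing down, gripper open.
Joint ranges: [-2.77, 2.77], [-0.9, 2.22], [0.21, 2.48], [-1.53, 4.67], [0.24, 2.81], [-2.84, 2.84]. Speed limits (rad/s): [2.79, 2.79, 3.14, 3.14, 3.14, 3.14].

## Interface

Orientations are given as a unit quaternion [x, y, z, w].
In Python, from plant import ctrl, optics, sign_off gives the robot as it stands.
- The arm moves only by the shell command python3 -m creep 'ROWS' [FORCE]. ROWS is JSON, a list of rows, each an object of numbers: "x", "y", "z": the shift along the tool's x, y, z in mm; "rx", "ry", "rz": the turn, a rotation vector about the tool's x, y, z in degrees; "grip": the opening, from 0 (shut) to 1 (fully open). In form: [{"x": .., "y": .., "z": .., "rx": .., "ry": .., "rz": .., "grip": ..}, ...]. A call has exactly 10 rows; each row shifts and turns the commanded pose from where the row before left it, along the tool's axes as they then stand; what a row does not reach is not made up. A row lasts 1/12 s, in which the tool goes at most 41.7 mm and 7.16 degrees, less where a joint would pass 70% of its speed; a pose out of reach is approached as far as the arm can. A call with a gripper value outside its range is refused whole. The fingers move at their own pace and stop on an object; FORCE is the grip in N (left out, the last holds). Time passes only in rows, so rows that do not move let the fingers close, or fill a call up. It gives the time, the measured TCP pose, the force, the opening and the grip force at its end, in the units of the state.
- ctrl.get_state(): the state, without advancing time (a new reading comes with each control period).
- optics.read_camera(name): name is "scene" or "side" or "wrist"; returns a dict with "color" (420x560x3 uint8, blue, green, red), "K" (3x3 intrinsics, pixels), "D" ([k1, k2, p1, p2, k3] as OpenCV has them; the pictures are not rectified), "R" (3x3) and "t" (3): a world point X has camera coordinates R X + t. Camera axes: x right, y down, z forward; pixel columns grow to the right and rows downward; lengths in m; the calibration is good to about 2 mm. A picture is of the moment at which its call begins. There is no depth.
- sign_off(): hands the job in; it is judged then, once.
The state is a dict: "time": time; "qpos": joint angles; "dq": joint speeds; "joint_efforts": joint torques, N m; "eef_pos": TCP position; "tcp_rot": TCP orientation; "contact_force": force on the tool from outside, world axes, zero at the start; "wrist_torque": the same for the moment, N m; "opening": opening from 0.0 (shut) to 1.0 (fully open); "finger_force": force on a finger pad.
Only numpy, scipy, OpenCV 4.12 (cv2) and the standard library are available. Lean on these libraries where they do the work, as an engineer would, in place of code of your own. Each camera call takes 0.05 s, during which the arm holds its last target. There are 200 camera calls.

## Task

Press the front of the wooden case's shut lid so that its push latch lets go and the lid springs open, stand the brass setting die upright in the empty round well inside, then swing the lid down and press it home until the latch holds it shut again. Press gently, by feel: never push on the case or its lid with more than 20 N. Leave the dark die that is already in the case and all other things on the bench where they are.

Things in the scene. Friction and masses are not known exactly. Their poses are not given: they have to be found in the camera images.
- case: Dark wooden case fixed to the bench, x -105..93, y +-108 mm, 93 mm high over the shut lid. Origin: centre of the underside, on the bench. Own z up, +x to the hinge, -x to the front (latch). The hinge side lies to the robot's left, +-0.3 rad. Walls 62 mm high (hinge wall 80). Inside: cork deck, top 22 mm up, with two round wells at own (-25,-52) and (-25,52) mm. Lid and latch belong to it.
- lid (a joint): Angle of the light wooden lid, rad: 0 = latched shut (level), grows as it swings up, stop at 1.5 (almost upright); down to -0.11 while pressed. Lid: top face 8 mm above the hinge axis, 200 mm from axis to front edge, 226 mm wide, 24 mm skirt below front and sides. A spring swings it open in about 2 s (4 N at the front edge, damped) whenever the latch does not hold it.
- lid_hinge (a point): Point on the lid's hinge axis, midway along it: case own (90, 0, 85) mm. The axis runs along the case's own y. Fixed.
- lid_pad (a point): Where to press: centre of a 28 mm brass disc on the lid's top face near its front edge, 175 mm from the hinge axis and 8 mm above it (lid shut: case own (-85, 0, 93) mm). Moves with the lid.
- latch (a point): Mouth of the push latch under the pad, case own (-85, 0, 62) mm. Pressing the lid down to the trip point and letting go toggles it: held -> released -> held. Trip point: 6 to 16 mm below the shut level at the pad, unseen, differs each time; a shorter press changes nothing. Up to it about 4 to 8 N; some 1 mm past it a rubber stop, 12 N per mm more: let go at 10 to 14 N.
- die: The brass setting die to be stowed, standing on a green mat 3 mm thick. A round foot 44 mm across and 12 mm high, above it a stem 18 mm across up to 50 mm; 0.15 to 0.3 kg. Origin: centre of the underside; own z up.
- well (a point): Centre of the floor of the empty well, 12 mm above the bench, at case own (-25, -52) mm. Well 50 mm across, 10 mm deep.
- die2: Dark steel die of the same shape, already standing in the other well of the case: to stay there. Origin: centre of the underside.
- slicker: Turned wooden edge slicker, 28 mm across, 85 mm high, standing on the bench. Bystander. Origin: centre of the underside.
- dye: Amber glass jar, 52 mm across, 85 mm high. Bystander. Origin: centre of the underside.
- thread: Orange thread spool, 48 mm across, 60 mm high, upright. Bystander. Origin: centre of the underside.
- mallet: Mallet lying on the bench, 260 mm long. Bystander. Origin on its underside near its middle.
- tape: White tape dispenser, 140 x 55 mm, 82 mm high. Bystander. Origin: centre of the underside.
- cup: Blue ceramic cup, 72 mm across, 85 mm high. Bystander. Origin: centre of the underside.
There are look-alikes about, which are no part of the job. Of the things like the die, leave any that is blue or white; of the rest the smaller one is meant.

How it is judged:
By the outcome, as a careful person would: the job done as asked, in the order asked, and still so for the second after the job is handed in, with the robot touching nothing.
It also fails if it takes over 69 s, if anything falls off the work surface, if the arm or the gripper's body presses on something with over 40 N, if the wrist force passes 120 N, or if a joint passes its speed limit or range.

## Working session

There is one attempt and no reset: what is moved stays moved. The work goes in short steps, Python scripts to look and compute and a shell command to move; the robot and the scene stay as the last step left them, time stands still between calls to the robot, and variables do not carry over. Pictures are saved under pics/ and viewed, at most 11 in all, crops included, and the job is handed in when it is done.

```bash
ls; mkdir -p pics; cat > h.py <<'E'
import numpy as np, cv2
from plant import ctrl, optics
def ray(c,px):
    u=cv2.undistortPoints(np.array([[px]],float),c["K"],c["D"])[0,0]
    R=np.array(c["R"]);t=np.array(c["t"])
    return -R.T@t, R.T@np.array([u[0],u[1],1])
def onplane(c,px,z):
    o,d=ray(c,px); return o+d*(z-o[2])/d[2]
def proj(c,X):
    R=np.array(c["R"]); p,_=cv2.projectPoints(np.array(X,float).reshape(-1,3),cv2.Rodrigues(R)[0],np.array(c["t"],float),np.array(c["K"],float),np.array(c["D"],float)); return p[:,0]
def snap(n):
    c=optics.read_camera(n)
    for k in("K","D","R","t"): c[k]=np.array(c[k],float)
    return c
E
python3 - <<'E'
from h import *
import pickle
d={n:snap(n) for n in("scene","side","wrist")}
pickle.dump(d,open("c0.pkl","wb"))
a=[d[n]["color"] for n in("scene","side")]
for n in d: cv2.imwrite(f"pics/{n}0.png",d[n]["color"]); print(n,-d[n]["R"].T@d[n]["t"],d[n]["R"][2])
print(ctrl.get_state())
E
```

```text
pics
scene [0.90114153 0.68788664 1.02672859] [-0.29194302 -0.54811216 -0.78379993]
side [-0.00689111 -0.9038869   1.0512944 ] [ 0.39620667  0.63806051 -0.66022653]
wrist [0.67356442 0.08059833 0.3718147 ] [-0.00114815 -0.31124021 -0.95033058]
{'time': 0.15, 'qpos': array([-1.49964320e-01,  2.87004294e-01,  1.57782292e+00, -1.84308770e-06,
        1.27860009e+00, -1.50024179e-01]), 'dq': array([-0.00068665, -0.0020207 , -0.00497841,  0.00081393,  0.0015383 ,
        0.0022332 ]), 'joint_efforts': array([ 7.91554030e-04, -4.06602967e+01, -2.93140125e+01, -8.94972595e-05,
        3.96185191e-03, -2.97825103e-06]), 'eef_pos': array([6.74496937e-01, 1.29243790e-04, 2.30246484e-01]), 'tcp_rot': array([ 7.07085132e-01,  7.07127835e-01, -5.45142660e-04, -7.37765943e-04]), 'contact_force': array([-0.01719498,  0.15177762,  0.24077084]), 'wrist_torque': array([0.06451588, 0.00034622, 0.04986975]), 'finger_force': 0.0, 'opening': 0.9974447919229766}
```

View pics/scene0.png

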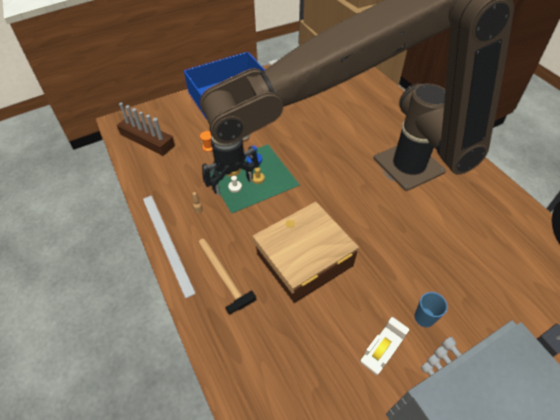

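View pics/side0.png

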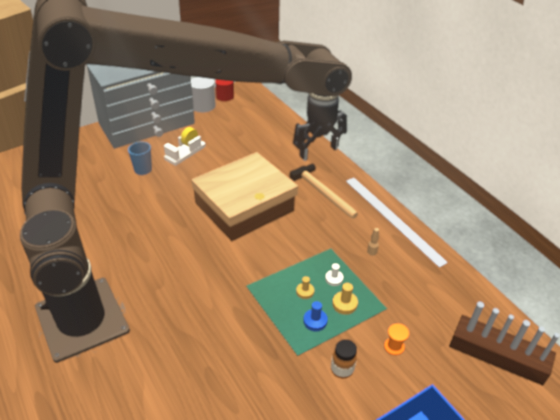

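The side picture shows four dies on the mat: a small brass one at (305,288), white at (335,275), a larger brass one at (346,298) and blue at (316,315). The smaller brass one at (305,288) is the one I want. The lid's pad is at (258,196) in the side view and (291,223) in the scene view.

```bash
python3 - <<'E'
from h import *
import pickle
d=pickle.load(open("c0.pkl","rb"))
for n,seed,pad,dies in(("side",(235,190),(258,196),[(305,288),(346,298)]),("scene",(305,250),(291,223),[(258,175),(234,168)])):
    c=d[n]; im=c["color"]; hsv=cv2.cvtColor(im,cv2.COLOR_BGR2HSV)
    print(n,"lid",hsv[seed[1],seed[0]],"pad",hsv[pad[1],pad[0]],[hsv[y,x] for x,y in dies])
    # light lid
    m=((hsv[...,0]>10)&(hsv[...,0]<25)&(hsv[...,1]<165)&(hsv[...,2]>150)).astype(np.uint8)
    k,l,st,ce=cv2.connectedComponentsWithStats(m)
    i=l[seed[1],seed[0]]; print("lid comp",i,st[i])
    if i:
        ct=max(cv2.findContours((l==i).astype(np.uint8),0,2)[0],key=cv2.contourArea)
        P=np.array([onplane(c,p[0],.093)[:2] for p in cv2.convexHull(ct)])
        r=cv2.minAreaRect((P*1000).astype(np.float32)); print(r,"\n",cv2.boxPoints(r))
    y=((hsv[...,0]>17)&(hsv[...,0]<30)&(hsv[...,1]>170)&(hsv[...,2]>120)).astype(np.uint8)
    k,l,st,ce=cv2.connectedComponentsWithStats(y)
    for i in range(1,k):
        if st[i,4]>15: print(st[i],ce[i],"z0.093",onplane(c,ce[i],.093)[:2].round(4),"foot z.015", onplane(c,(st[i,0]+st[i,2]/2,st[i,1]+st[i,3]-1),.003)[:2].round(4),"top",onplane(c,(ce[i,0],st[i,1]),.053)[:2].round(4))
a=cv2.resize(d["side"]["color"][245:345,240:390],(600,400),interpolation=2)
cv2.imwrite("pics/crop.png",a)
E
```

```text
side lid [ 22  92 249] pad [ 24 147 243] [array([ 19, 154, 146], dtype=uint8), array([ 19, 155, 150], dtype=uint8)]
lid comp 4 [     0     67    560    353 105870]
((322.1650390625, 149.97711181640625), (1928.443359375, 1104.6009521484375), 89.84103393554688) 
 [[-232.80852 -812.7085 ]
 [ 871.78815 -815.7732 ]
 [ 877.1386  1112.6627 ]
 [-227.45807 1115.7274 ]]
[182 127  15  15 141] [188.45390071 133.5177305 ] z0.093 [0.5076 0.4626] foot z.015 [0.5404 0.5471] top [0.545  0.5558]
[389 324  19  16 239] [398.10041841 331.72803347] z0.093 [ 0.5833 -0.4575] foot z.015 [ 0.6261 -0.4323] top [ 0.6219 -0.4221]
scene lid [ 17 111 214] pad [ 21 153 211] [array([ 19, 164, 131], dtype=uint8), array([ 0,  0, 28], dtype=uint8)]
lid comp 40 [  134   143   226   277 14551]
((637.4912719726562, 31.3819580078125), (1042.422119140625, 441.4041748046875), 89.97797393798828) 
 [[ 416.5888  -489.7442 ]
 [ 857.993   -489.91388]
 [ 858.39374  552.5081 ]
 [ 416.98956  552.6778 ]]
[380 339  10  10  61] [384.83606557 343.36065574] z0.093 [0.5242 0.5065] foot z.015 [0.4951 0.4993] top [0.5012 0.4896]
[373 348  11  11  65] [377.8        353.06153846] z0.093 [0.5531 0.5173] foot z.015 [0.5257 0.5122] top [0.5305 0.4996]
```

View pics/crop.png

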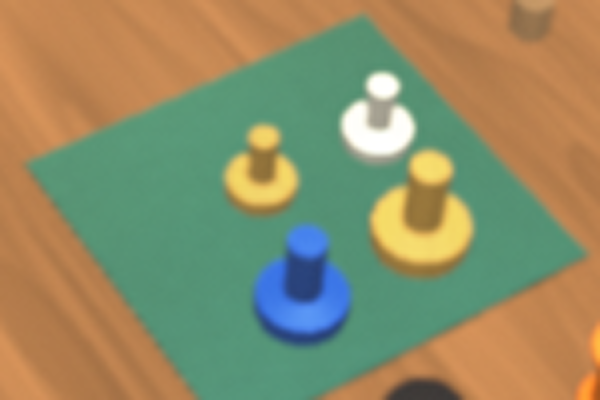

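View pics/wrist0.png

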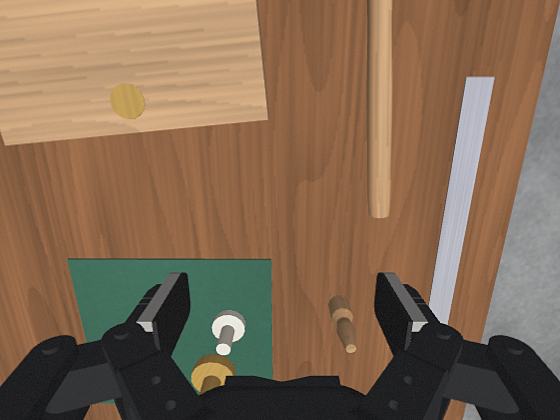

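The crop confirms the choice: the small brass die has its stem top at side px (306,279.3) and its foot top centred near (305.3,290). The larger brass one at (345,300) is clearly bigger. The wrist view shows the pad at (127,101) and the lid's front edge running from (5,145) to (267,119).

```bash
python3 - <<'E'
from h import *
import pickle
d=pickle.load(open("c0.pkl","rb"))
s=d["side"]
print("die top",onplane(s,(306,279.3),.053),"foot",onplane(s,(305.3,289.5),.015), "foot width",onplane(s,(240+225/4,290),.015)-onplane(s,(240+298/4,290),.015))
w=d["wrist"]
pad=onplane(w,(127,101),.093);a=onplane(w,(5,145),.093);b=onplane(w,(267,119),.093)
print("pad w",pad,"side",onplane(s,(258.5,196),.093),"scene",onplane(d["scene"],(291,223.5),.093))
e=b-a;print("edge",a,b,np.hypot(*e[:2]),"hinge yaw",np.arctan2(e[0],-e[1])) 
# case +x is dir perpendicular to front edge, pointing +y; 
ex=np.array([-e[1],e[0]])/np.hypot(*e[:2]);print("ex",ex,np.arctan2(ex[1],ex[0]))
E
```

```text
die top [ 0.51587557 -0.20117008  0.053     ] foot [ 0.51599424 -0.20143351  0.015     ] foot width [-0.03872757  0.02295149  0.        ]
pad w [0.54628047 0.08457768 0.093     ] side [0.54779113 0.08567828 0.093     ] scene [0.54430084 0.08570759 0.093     ]
edge [0.4362126  0.04908599 0.093     ] [0.66084456 0.07036033 0.093     ] 0.22563712701517138 hinge yaw 1.6652221965527427
ex [-0.09428561  0.99554519] 1.6652221965527427
```

```bash
python3 -m creep '[{"x":8.5,"y":-12.8,"z":11,"grip":0},{"x":8.5,"y":-12.8,"z":11,"grip":0},{"x":8.5,"y":-12.8,"z":11,"grip":0},{"x":8.5,"y":-12.8,"z":11,"grip":0},{"x":8.5,"y":-12.8,"z":11,"grip":0},{"x":8.5,"y":-12.8,"z":11,"grip":0},{"x":8.5,"y":-12.8,"z":11,"grip":0},{"x":8.5,"y":-12.8,"z":11,"grip":0},{"x":8.5,"y":-12.8,"z":11,"grip":0},{"x":8.5,"y":-12.8,"z":11,"grip":0}]' 40; python3 - <<'E'
from h import *
s=ctrl.get_state();print(s["eef_pos"],s["contact_force"],s["opening"])
c=snap("wrist");cv2.imwrite("pics/w1.png",c["color"])
print(proj(c,[[.546,.085,.093],[.516,-.201,.003]]))
E
```

```text
[6.74496937e-01 1.29243790e-04 2.30246484e-01] [-0.01719498  0.15177762  0.24077084] 0.9974447919229766
[[126.50093824 100.43447208]
 [166.23473973 323.76200253]]$[0]: bad value
```

View pics/w1.png

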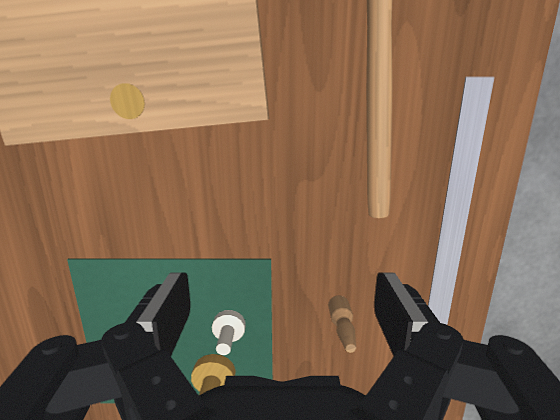

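The robot hasn't moved, because the call was refused, and the picture is the same as before. Most likely every key has to be given.

```bash
python3 -m creep '[{"x":8.5,"y":-12.8,"z":11,"rx":0,"ry":0,"rz":0,"grip":0},{"x":8.5,"y":-12.8,"z":11,"rx":0,"ry":0,"rz":0,"grip":0},{"x":8.5,"y":-12.8,"z":11,"rx":0,"ry":0,"rz":0,"grip":0},{"x":8.5,"y":-12.8,"z":11,"rx":0,"ry":0,"rz":0,"grip":0},{"x":8.5,"y":-12.8,"z":11,"rx":0,"ry":0,"rz":0,"grip":0},{"x":8.5,"y":-12.8,"z":11,"rx":0,"ry":0,"rz":0,"grip":0},{"x":8.5,"y":-12.8,"z":11,"rx":0,"ry":0,"rz":0,"grip":0},{"x":8.5,"y":-12.8,"z":11,"rx":0,"ry":0,"rz":0,"grip":0},{"x":8.5,"y":-12.8,"z":11,"rx":0,"ry":0,"rz":0,"grip":0},{"x":8.5,"y":-12.8,"z":11,"rx":0,"ry":0,"rz":0,"grip":0}]' 40
```

```text
time: 1.03
eef_pos: [0.5462, 0.0854, 0.1207]
tcp_rot: [0.707, 0.707, -0.0, -0.0]
contact_force: [-0.4, 1.3, -0.8]
opening: -0.002
finger_force: 0.0
```

```bash
python3 -m creep '[{"x":0,"y":0,"z":5,"rx":0,"ry":0,"rz":0,"grip":0},{"x":0,"y":0,"z":5,"rx":0,"ry":0,"rz":0,"grip":0},{"x":0,"y":0,"z":5,"rx":0,"ry":0,"rz":0,"grip":0},{"x":0,"y":0,"z":4,"rx":0,"ry":0,"rz":0,"grip":0},{"x":0,"y":0,"z":3,"rx":0,"ry":0,"rz":0,"grip":0},{"x":0,"y":0,"z":2,"rx":0,"ry":0,"rz":0,"grip":0},{"x":0,"y":0,"z":2,"rx":0,"ry":0,"rz":0,"grip":0},{"x":0,"y":0,"z":1,"rx":0,"ry":0,"rz":0,"grip":0},{"x":0,"y":0,"z":1,"rx":0,"ry":0,"rz":0,"grip":0},{"x":0,"y":0,"z":0.5,"rx":0,"ry":0,"rz":0,"grip":0}]'
python3 -m creep '[{"x":0,"y":0,"z":0.5,"rx":0,"ry":0,"rz":0,"grip":0},{"x":0,"y":0,"z":0.5,"rx":0,"ry":0,"rz":0,"grip":0},{"x":0,"y":0,"z":0.5,"rx":0,"ry":0,"rz":0,"grip":0},{"x":0,"y":0,"z":0.5,"rx":0,"ry":0,"rz":0,"grip":0},{"x":0,"y":0,"z":0.5,"rx":0,"ry":0,"rz":0,"grip":0},{"x":0,"y":0,"z":0.5,"rx":0,"ry":0,"rz":0,"grip":0},{"x":0,"y":0,"z":0,"rx":0,"ry":0,"rz":0,"grip":0},{"x":0,"y":0,"z":0,"rx":0,"ry":0,"rz":0,"grip":0},{"x":0,"y":0,"z":0,"rx":0,"ry":0,"rz":0,"grip":0},{"x":0,"y":0,"z":0,"rx":0,"ry":0,"rz":0,"grip":0}]'
```

```text
time: 1.87
eef_pos: [0.5475, 0.0848, 0.0935]
tcp_rot: [0.707, 0.707, 0.0, 0.0]
contact_force: [-0.8, -0.5, 3.9]
opening: 0.002
finger_force: 1.8
time: 2.7
eef_pos: [0.5474, 0.0851, 0.09]
tcp_rot: [0.707, 0.707, 0.0, 0.0]
contact_force: [1.2, -0.9, 3.3]
opening: -0.005
finger_force: 2.0
```

```bash
python3 -m creep '[{"x":0,"y":0,"z":0.5,"rx":0,"ry":0,"rz":0,"grip":0},{"x":0,"y":0,"z":0.5,"rx":0,"ry":0,"rz":0,"grip":0},{"x":0,"y":0,"z":0.5,"rx":0,"ry":0,"rz":0,"grip":0},{"x":0,"y":0,"z":0.5,"rx":0,"ry":0,"rz":0,"grip":0},{"x":0,"y":0,"z":0.5,"rx":0,"ry":0,"rz":0,"grip":0},{"x":0,"y":0,"z":0.5,"rx":0,"ry":0,"rz":0,"grip":0},{"x":0,"y":0,"z":0,"rx":0,"ry":0,"rz":0,"grip":0},{"x":0,"y":0,"z":0,"rx":0,"ry":0,"rz":0,"grip":0},{"x":0,"y":0,"z":0,"rx":0,"ry":0,"rz":0,"grip":0},{"x":0,"y":0,"z":0,"rx":0,"ry":0,"rz":0,"grip":0}]'
```

```text
time: 3.53
eef_pos: [0.5468, 0.0852, 0.0867]
tcp_rot: [0.707, 0.707, 0.0, -0.0]
contact_force: [1.7, -0.1, 3.5]
opening: 0.004
finger_force: 1.7
```

```bash
python3 -m creep '[{"x":0,"y":0,"z":0.2,"rx":0,"ry":0,"rz":0,"grip":0},{"x":0,"y":0,"z":0.2,"rx":0,"ry":0,"rz":0,"grip":0},{"x":0,"y":0,"z":0.2,"rx":0,"ry":0,"rz":0,"grip":0},{"x":0,"y":0,"z":0.2,"rx":0,"ry":0,"rz":0,"grip":0},{"x":0,"y":0,"z":0,"rx":0,"ry":0,"rz":0,"grip":0},{"x":0,"y":0,"z":0,"rx":0,"ry":0,"rz":0,"grip":0},{"x":0,"y":0,"z":0,"rx":0,"ry":0,"rz":0,"grip":0},{"x":0,"y":0,"z":0,"rx":0,"ry":0,"rz":0,"grip":0},{"x":0,"y":0,"z":0,"rx":0,"ry":0,"rz":0,"grip":0},{"x":0,"y":0,"z":0,"rx":0,"ry":0,"rz":0,"grip":0}]'
```

```text
time: 4.37
eef_pos: [0.5469, 0.0851, 0.086]
tcp_rot: [0.707, 0.707, 0.0, -0.0]
contact_force: [1.5, 1.0, 4.9]
opening: -0.002
finger_force: 2.0
```

```bash
python3 -m creep '[{"x":0,"y":0,"z":0.2,"rx":0,"ry":0,"rz":0,"grip":0},{"x":0,"y":0,"z":0.2,"rx":0,"ry":0,"rz":0,"grip":0},{"x":0,"y":0,"z":0.2,"rx":0,"ry":0,"rz":0,"grip":0},{"x":0,"y":0,"z":0.2,"rx":0,"ry":0,"rz":0,"grip":0},{"x":0,"y":0,"z":0.2,"rx":0,"ry":0,"rz":0,"grip":0},{"x":0,"y":0,"z":0,"rx":0,"ry":0,"rz":0,"grip":0},{"x":0,"y":0,"z":0,"rx":0,"ry":0,"rz":0,"grip":0},{"x":0,"y":0,"z":0,"rx":0,"ry":0,"rz":0,"grip":0},{"x":0,"y":0,"z":0,"rx":0,"ry":0,"rz":0,"grip":0},{"x":0,"y":0,"z":0,"rx":0,"ry":0,"rz":0,"grip":0}]'
```

```text
time: 5.2
eef_pos: [0.5469, 0.085, 0.085]
tcp_rot: [0.707, 0.707, -0.0, -0.0]
contact_force: [0.2, 1.7, 3.6]
opening: -0.001
finger_force: 2.0
```

```bash
python3 -m creep '[{"x":0,"y":0,"z":0.2,"rx":0,"ry":0,"rz":0,"grip":0},{"x":0,"y":0,"z":0.2,"rx":0,"ry":0,"rz":0,"grip":0},{"x":0,"y":0,"z":0.2,"rx":0,"ry":0,"rz":0,"grip":0},{"x":0,"y":0,"z":0.2,"rx":0,"ry":0,"rz":0,"grip":0},{"x":0,"y":0,"z":0,"rx":0,"ry":0,"rz":0,"grip":0},{"x":0,"y":0,"z":0,"rx":0,"ry":0,"rz":0,"grip":0},{"x":0,"y":0,"z":0,"rx":0,"ry":0,"rz":0,"grip":0},{"x":0,"y":0,"z":0,"rx":0,"ry":0,"rz":0,"grip":0},{"x":0,"y":0,"z":0,"rx":0,"ry":0,"rz":0,"grip":0},{"x":0,"y":0,"z":0,"rx":0,"ry":0,"rz":0,"grip":0}]'
```

```text
time: 6.03
eef_pos: [0.5469, 0.085, 0.0846]
tcp_rot: [0.707, 0.707, -0.0, -0.0]
contact_force: [-1.5, 1.0, 6.8]
opening: 0.004
finger_force: 3.1
```

```bash
python3 -m creep '[{"x":0,"y":0,"z":0.1,"rx":0,"ry":0,"rz":0,"grip":0},{"x":0,"y":0,"z":0.1,"rx":0,"ry":0,"rz":0,"grip":0},{"x":0,"y":0,"z":0.1,"rx":0,"ry":0,"rz":0,"grip":0},{"x":0,"y":0,"z":0.1,"rx":0,"ry":0,"rz":0,"grip":0},{"x":0,"y":0,"z":0,"rx":0,"ry":0,"rz":0,"grip":0},{"x":0,"y":0,"z":0,"rx":0,"ry":0,"rz":0,"grip":0},{"x":0,"y":0,"z":0,"rx":0,"ry":0,"rz":0,"grip":0},{"x":0,"y":0,"z":0,"rx":0,"ry":0,"rz":0,"grip":0},{"x":0,"y":0,"z":0,"rx":0,"ry":0,"rz":0,"grip":0},{"x":0,"y":0,"z":0,"rx":0,"ry":0,"rz":0,"grip":0}]'
```

```text
time: 6.87
eef_pos: [0.547, 0.085, 0.0845]
tcp_rot: [0.707, 0.707, -0.0, -0.0]
contact_force: [-1.7, 1.0, 7.4]
opening: 0.001
finger_force: 3.7
```

```bash
python3 -m creep '[{"x":0,"y":0,"z":0.2,"rx":0,"ry":0,"rz":0,"grip":0},{"x":0,"y":0,"z":0.2,"rx":0,"ry":0,"rz":0,"grip":0},{"x":0,"y":0,"z":0.2,"rx":0,"ry":0,"rz":0,"grip":0},{"x":0,"y":0,"z":0.2,"rx":0,"ry":0,"rz":0,"grip":0},{"x":0,"y":0,"z":0,"rx":0,"ry":0,"rz":0,"grip":0},{"x":0,"y":0,"z":0,"rx":0,"ry":0,"rz":0,"grip":0},{"x":0,"y":0,"z":0,"rx":0,"ry":0,"rz":0,"grip":0},{"x":0,"y":0,"z":0,"rx":0,"ry":0,"rz":0,"grip":0},{"x":0,"y":0,"z":0,"rx":0,"ry":0,"rz":0,"grip":0},{"x":0,"y":0,"z":0,"rx":0,"ry":0,"rz":0,"grip":0}]'
```

```text
time: 7.7
eef_pos: [0.547, 0.0851, 0.0842]
tcp_rot: [0.707, 0.707, -0.0, -0.0]
contact_force: [-2.4, 1.6, 10.1]
opening: 0.001
finger_force: 4.9
```

```bash
python3 -m creep '[{"x":0,"y":0,"z":0.2,"rx":0,"ry":0,"rz":0,"grip":0},{"x":0,"y":0,"z":0.2,"rx":0,"ry":0,"rz":0,"grip":0},{"x":0,"y":0,"z":0.2,"rx":0,"ry":0,"rz":0,"grip":0},{"x":0,"y":0,"z":0,"rx":0,"ry":0,"rz":0,"grip":0},{"x":0,"y":0,"z":0,"rx":0,"ry":0,"rz":0,"grip":0},{"x":0,"y":0,"z":-5,"rx":0,"ry":0,"rz":0,"grip":0},{"x":0,"y":0,"z":-20,"rx":0,"ry":0,"rz":0,"grip":0},{"x":-20,"y":-2,"z":-30,"rx":0,"ry":0,"rz":0,"grip":0},{"x":-25,"y":-3,"z":-30,"rx":0,"ry":0,"rz":0,"grip":0},{"x":-30,"y":-3,"z":-20,"rx":0,"ry":0,"rz":0,"grip":0}]'
python3 - <<'E'
from h import *
s=ctrl.get_state();print(s["eef_pos"])
c=snap("side");cv2.imwrite("pics/s2.png",c["color"][100:350,180:480])
E
```

```text
time: 8.53
eef_pos: [0.5388, 0.0097, 0.1889]
tcp_rot: [0.706, 0.708, -0.0, 0.001]
contact_force: [1.2, 0.0, 0.1]
opening: -0.001
finger_force: 0.0
[0.53878672 0.0096585  0.18889061]
```

View pics/s2.png

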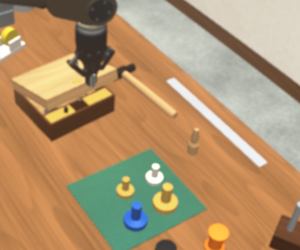

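The lid has let go and is swinging up (crop px 65,80). Next I move over the die.

```bash
python3 -m creep '[{"x":-22,"y":-2.5,"z":4,"rx":0,"ry":0,"rz":0,"grip":0.5},{"x":-22,"y":-2.5,"z":4,"rx":0,"ry":0,"rz":0,"grip":0.5},{"x":-22,"y":-2.5,"z":4,"rx":0,"ry":0,"rz":0,"grip":0.5},{"x":-22,"y":-2.5,"z":4,"rx":0,"ry":0,"rz":0,"grip":0.5},{"x":-22,"y":-2.5,"z":5,"rx":0,"ry":0,"rz":0,"grip":0.5},{"x":-22,"y":-2.5,"z":5,"rx":0,"ry":0,"rz":0,"grip":0.5},{"x":-22,"y":-2.5,"z":5,"rx":0,"ry":0,"rz":0,"grip":0.5},{"x":-22,"y":-2.5,"z":5,"rx":0,"ry":0,"rz":0,"grip":0.5},{"x":-22,"y":-2,"z":5,"rx":0,"ry":0,"rz":0,"grip":0.5},{"x":-13,"y":-1,"z":5,"rx":0,"ry":0,"rz":0,"grip":0.5}]' 40
python3 - <<'E'
from h import *
import pickle
d=pickle.load(open("c0.pkl","rb"));s=d["side"]
for n,p in dict(white=(335,267),big=(347,287),blue=(317,305)).items(): print(n,onplane(s,p,.055)[:2])
print(ctrl.get_state()["eef_pos"])
c=snap("wrist");cv2.imwrite("pics/w3.png",c["color"])
print(proj(c,[[.516,-.2013,.053],[.516,-.2013,.015]]))
E
```

```text
time: 9.42
eef_pos: [0.5147, -0.2027, 0.1397]
tcp_rot: [0.708, 0.707, -0.001, -0.001]
contact_force: [-0.2, -0.2, -0.3]
opening: 0.498
finger_force: 0.0
white [ 0.59865289 -0.20558259]
big [ 0.5858193  -0.27320671]
blue [ 0.49349951 -0.2815415 ]
[ 0.51466221 -0.2027139   0.13966139]
[[285.13775351 217.01269809]
 [284.79183345 202.57129402]]
```

View pics/w3.png

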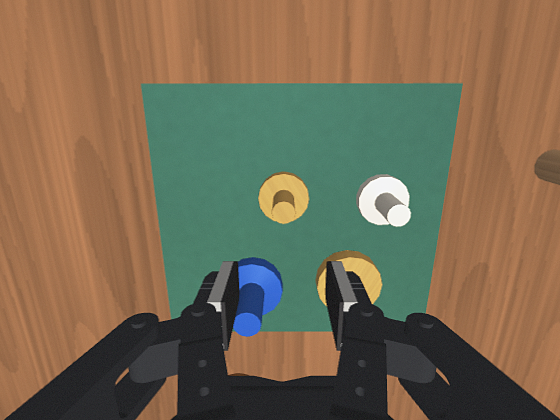

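The wrist view shows the small brass die's stem top at (283.5,211.5) and its foot at (284,198). The predicted stem top was (285,217), so I correct by about 4 mm towards +y.

```bash
python3 - <<'E'
from h import *
c=snap("wrist");hsv=cv2.cvtColor(c["color"],cv2.COLOR_BGR2HSV)
m=((hsv[...,0]>14)&(hsv[...,0]<30)&(hsv[...,1]>80)).astype(np.uint8)[160:230,240:320]
n,l,s,ce=cv2.connectedComponentsWithStats(m);i=1+s[1:,4].argmax();print(s[i]+[240,160,0,0,0])
print("top",onplane(c,(283.5,211.5),.053),"foot",onplane(c,(284,197),.013),ctrl.get_state()["eef_pos"])
print("w",onplane(c,(259,197),.013)-onplane(c,(309,197),.013))
E
```

```text
[ 259  171   51   52 2040]
top [ 0.5143043  -0.19773116  0.053     ] foot [ 0.51481419 -0.19770723  0.013     ] [ 0.51457016 -0.202052    0.13931169]
w [-4.30066244e-02  5.12237472e-05  0.00000000e+00]
```

```bash
python3 -m creep '[{"x":2,"y":0,"z":15,"rx":0,"ry":0,"rz":0,"grip":0.5},{"x":1.5,"y":0,"z":15,"rx":0,"ry":0,"rz":0,"grip":0.5},{"x":0,"y":0,"z":15,"rx":0,"ry":0,"rz":0,"grip":0.5},{"x":0,"y":0,"z":15,"rx":0,"ry":0,"rz":0,"grip":0.5},{"x":0,"y":0,"z":15,"rx":0,"ry":0,"rz":0,"grip":0.5},{"x":0,"y":0,"z":15,"rx":0,"ry":0,"rz":0,"grip":0.5},{"x":0,"y":0,"z":12,"rx":0,"ry":0,"rz":0,"grip":0.5},{"x":0,"y":0,"z":10,"rx":0,"ry":0,"rz":0,"grip":0.5},{"x":0,"y":0,"z":6,"rx":0,"ry":0,"rz":0,"grip":0.5},{"x":0,"y":0,"z":0,"rx":0,"ry":0,"rz":0,"grip":0.5}]'
python3 -m creep '[{"x":0,"y":0,"z":0,"rx":0,"ry":0,"rz":0,"grip":0.3},{"x":0,"y":0,"z":0,"rx":0,"ry":0,"rz":0,"grip":0},{"x":0,"y":0,"z":0,"rx":0,"ry":0,"rz":0,"grip":0},{"x":0,"y":0,"z":0,"rx":0,"ry":0,"rz":0,"grip":0},{"x":0,"y":0,"z":0,"rx":0,"ry":0,"rz":0,"grip":0},{"x":0,"y":0,"z":0,"rx":0,"ry":0,"rz":0,"grip":0},{"x":0,"y":0,"z":0,"rx":0,"ry":0,"rz":0,"grip":0},{"x":0,"y":0,"z":0,"rx":0,"ry":0,"rz":0,"grip":0},{"x":0,"y":0,"z":0,"rx":0,"ry":0,"rz":0,"grip":0},{"x":0,"y":0,"z":0,"rx":0,"ry":0,"rz":0,"grip":0}]' 40
```

```text
time: 10.35
eef_pos: [0.5151, -0.1966, 0.0219]
tcp_rot: [0.707, 0.707, -0.0, -0.001]
contact_force: [-0.8, -0.6, -0.0]
opening: 0.499
finger_force: 0.0
time: 11.18
eef_pos: [0.5167, -0.1979, 0.0243]
tcp_rot: [0.707, 0.707, 0.0, 0.001]
contact_force: [0.6, 0.1, 5.3]
opening: 0.188
finger_force: 39.7
```

```bash
python3 -m creep '[{"x":0,"y":0,"z":-6,"rx":0,"ry":0,"rz":0,"grip":0},{"x":0,"y":0,"z":-15,"rx":0,"ry":0,"rz":0,"grip":0},{"x":0,"y":0,"z":-20,"rx":0,"ry":0,"rz":0,"grip":0},{"x":4,"y":0,"z":-25,"rx":0,"ry":0,"rz":0,"grip":0},{"x":10,"y":2,"z":-25,"rx":0,"ry":0,"rz":0,"grip":0},{"x":16,"y":4,"z":-20,"rx":0,"ry":0,"rz":0,"grip":0},{"x":25,"y":6,"z":-15,"rx":0,"ry":0,"rz":0,"grip":0},{"x":30,"y":6,"z":-8,"rx":0,"ry":0,"rz":0,"grip":0},{"x":30,"y":6,"z":0,"rx":0,"ry":0,"rz":0,"grip":0},{"x":30,"y":6,"z":0,"rx":0,"ry":0,"rz":0,"grip":0}]'
python3 -m creep '[{"x":30,"y":6,"z":0,"rx":0,"ry":0,"rz":0,"grip":0},{"x":30,"y":6,"z":0,"rx":0,"ry":0,"rz":0,"grip":0},{"x":25,"y":6,"z":0,"rx":0,"ry":0,"rz":0,"grip":0},{"x":20,"y":6,"z":0,"rx":0,"ry":0,"rz":0,"grip":0},{"x":15,"y":6,"z":0,"rx":0,"ry":0,"rz":0,"grip":0},{"x":10,"y":5,"z":0,"rx":0,"ry":0,"rz":0,"grip":0},{"x":5,"y":3,"z":0,"rx":0,"ry":0,"rz":0,"grip":0},{"x":0,"y":0,"z":0,"rx":0,"ry":0,"rz":0,"grip":0},{"x":0,"y":0,"z":0,"rx":0,"ry":0,"rz":0,"grip":0},{"x":0,"y":0,"z":0,"rx":0,"ry":0,"rz":0,"grip":0}]'
python3 - <<'E'
from h import *
s=ctrl.get_state();print(s["eef_pos"])
c=snap("wrist");cv2.imwrite("pics/w4.png",c["color"])
print(proj(c,[[.5922,.1497,.022],[.4886,.1399,.062]]))
import pickle;pickle.dump(c,open("w4.pkl","wb"))
E
```

```text
time: 12.02
eef_pos: [0.5452, -0.0511, 0.1571]
tcp_rot: [0.707, 0.707, -0.0, -0.001]
contact_force: [0.7, -0.5, -3.5]
opening: 0.184
finger_force: 39.2
time: 12.85
eef_pos: [0.5836, 0.0816, 0.157]
tcp_rot: [0.707, 0.707, -0.001, -0.0]
contact_force: [0.3, 1.4, -2.7]
opening: 0.19
finger_force: 39.2
[0.58360038 0.08163897 0.15702986]
[[293.42331697 121.70362858]
 [151.23913982 138.54368182]]
```

View pics/w4.png

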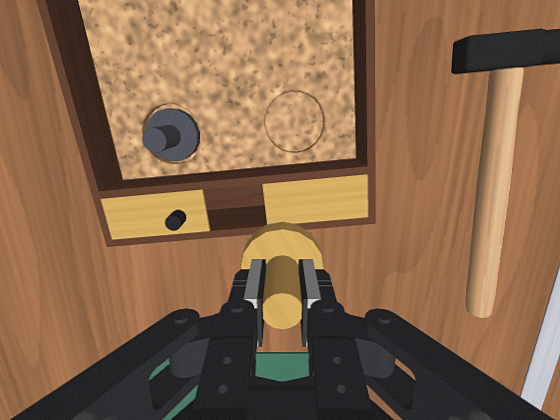

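The wrist view shows the well's rim centred at about (294,121), where I predicted it. The die hangs upright in the jaws (stem top near (283,312), foot's far edge at row 222), and die2 sits at (170,135). I check how the die sits in the jaws.

```bash
python3 - <<'E'
from h import *
import pickle
c=pickle.load(open("w4.pkl","rb"))
T=np.array([.5836,.0816,.157])
for off in(.0213,.016): 
  u=T[2]-off
  print(off,"far bottom/top",proj(c,[[T[0],T[1]+.022,u],[T[0],T[1]+.022,u+.012]]).round(1).tolist(),"stemtop",proj(c,[[T[0],T[1],u+.05],[T[0],T[1]+.009,u+.05]]).round(1).tolist(),"sides",proj(c,[[T[0]-.022,T[1],u+.012],[T[0]+.022,T[1],u+.012]]).round(1).tolist())
print("well",onplane(c,(294.5,121),.022))
E
```

```text
0.0213 far bottom/top [[283.7, 220.6], [283.8, 228.7]] stemtop [[284.2, 312.1], [284.2, 293.1]] sides [[241.7, 268.0], [325.8, 268.0]]
0.016 far bottom/top [[283.7, 224.1], [283.8, 232.7]] stemtop [[284.3, 320.3], [284.3, 300.6]] sides [[240.4, 273.0], [327.1, 273.0]]
well [0.59308459 0.15026134 0.022     ]
```

```bash
python3 -m creep '[{"x":0,"y":0,"z":0,"rx":0,"ry":0,"rz":7,"grip":0},{"x":0,"y":0,"z":0,"rx":0,"ry":0,"rz":7,"grip":0},{"x":0,"y":0,"z":0,"rx":0,"ry":0,"rz":7,"grip":0},{"x":0,"y":0,"z":0,"rx":0,"ry":0,"rz":7,"grip":0},{"x":0,"y":0,"z":0,"rx":0,"ry":0,"rz":7,"grip":0},{"x":0,"y":0,"z":0,"rx":0,"ry":0,"rz":7,"grip":0},{"x":0,"y":0,"z":0,"rx":0,"ry":0,"rz":7,"grip":0},{"x":0,"y":0,"z":0,"rx":0,"ry":0,"rz":7,"grip":0},{"x":0,"y":0,"z":0,"rx":0,"ry":0,"rz":7,"grip":0},{"x":0,"y":0,"z":0,"rx":0,"ry":0,"rz":7,"grip":0}]'
python3 -m creep '[{"x":0,"y":0,"z":0,"rx":0,"ry":0,"rz":7,"grip":0},{"x":0,"y":0,"z":0,"rx":0,"ry":0,"rz":7,"grip":0},{"x":0,"y":0,"z":0,"rx":0,"ry":0,"rz":6,"grip":0},{"x":3,"y":-12,"z":0,"rx":0,"ry":0,"rz":0,"grip":0},{"x":3,"y":-16,"z":0,"rx":0,"ry":0,"rz":0,"grip":0},{"x":3,"y":-16,"z":0,"rx":0,"ry":0,"rz":0,"grip":0},{"x":0,"y":-14,"z":10,"rx":0,"ry":0,"rz":0,"grip":0},{"x":0,"y":-10,"z":10,"rx":0,"ry":0,"rz":0,"grip":0},{"x":0,"y":0,"z":10,"rx":0,"ry":0,"rz":0,"grip":0},{"x":0,"y":0,"z":0,"rx":0,"ry":0,"rz":0,"grip":0}]'
python3 - <<'E'
from h import *
s=ctrl.get_state();print(s["eef_pos"],s["tcp_rot"],s["contact_force"])
a=snap("scene")["color"][130:330,180:400];b=snap("side")["color"][70:270,160:380]
cv2.imwrite("pics/ab5.png",cv2.resize(np.hstack([a,b]),(792,360),interpolation=2))
E
```

```text
time: 13.73
eef_pos: [0.5838, 0.0816, 0.1575]
tcp_rot: [0.985, 0.17, -0.0, 0.0]
contact_force: [0.2, 0.1, -2.0]
opening: 0.19
finger_force: 39.1
time: 14.57
eef_pos: [0.5903, 0.1507, 0.1232]
tcp_rot: [1.0, 0.001, -0.004, 0.001]
contact_force: [-1.5, -0.6, -3.7]
opening: 0.187
finger_force: 39.2
[0.5903049 0.1507396 0.123157 ] [ 9.99992923e-01  1.03334712e-03 -3.57520104e-03  5.51390911e-04] [-1.51524087 -0.59012351 -3.68975013]
```

View pics/ab5.png

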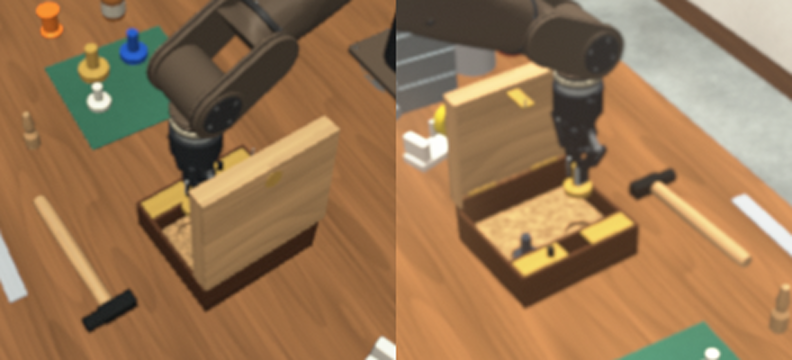

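The lid stands fully open at its stop, and the die hangs over the empty well (side crop px (577,187)). I lower it.

```bash
python3 -m creep '[{"x":0,"y":0,"z":12,"rx":0,"ry":0,"rz":0,"grip":0},{"x":0,"y":0,"z":12,"rx":0,"ry":0,"rz":0,"grip":0},{"x":0,"y":0,"z":12,"rx":0,"ry":0,"rz":0,"grip":0},{"x":0,"y":0,"z":12,"rx":0,"ry":0,"rz":0,"grip":0},{"x":0,"y":0,"z":12,"rx":0,"ry":0,"rz":0,"grip":0},{"x":0,"y":0,"z":9,"rx":0,"ry":0,"rz":0,"grip":0},{"x":0,"y":0,"z":3,"rx":0,"ry":0,"rz":0,"grip":0},{"x":0,"y":0,"z":0,"rx":0,"ry":0,"rz":0,"grip":0},{"x":0,"y":0,"z":0,"rx":0,"ry":0,"rz":0,"grip":0},{"x":0,"y":0,"z":0,"rx":0,"ry":0,"rz":0,"grip":0}]'
```

```text
time: 15.5
eef_pos: [0.5938, 0.1506, 0.0563]
tcp_rot: [1.0, 0.0, 0.001, -0.0]
contact_force: [-0.4, -0.1, -2.9]
opening: 0.188
finger_force: 39.2
```

```bash
python3 -m creep '[{"x":-1,"y":0.5,"z":4,"rx":0,"ry":0,"rz":0,"grip":0},{"x":0,"y":0,"z":4,"rx":0,"ry":0,"rz":0,"grip":0},{"x":0,"y":0,"z":3,"rx":0,"ry":0,"rz":0,"grip":0},{"x":0,"y":0,"z":3,"rx":0,"ry":0,"rz":0,"grip":0},{"x":0,"y":0,"z":2,"rx":0,"ry":0,"rz":0,"grip":0},{"x":0,"y":0,"z":2,"rx":0,"ry":0,"rz":0,"grip":0},{"x":0,"y":0,"z":2,"rx":0,"ry":0,"rz":0,"grip":0},{"x":0,"y":0,"z":1.5,"rx":0,"ry":0,"rz":0,"grip":0},{"x":0,"y":0,"z":0,"rx":0,"ry":0,"rz":0,"grip":0},{"x":0,"y":0,"z":0,"rx":0,"ry":0,"rz":0,"grip":0}]'
```

```text
time: 16.33
eef_pos: [0.592, 0.15, 0.0338]
tcp_rot: [1.0, 0.0, -0.0, 0.0]
contact_force: [0.3, -0.0, -3.1]
opening: 0.188
finger_force: 39.3
```

Clear of the rim and into the well, still carrying the weight. Down the last millimetre, then let go and lift.

```bash
python3 -m creep '[{"x":0,"y":0,"z":0.3,"rx":0,"ry":0,"rz":0,"grip":0},{"x":0,"y":0,"z":0.3,"rx":0,"ry":0,"rz":0,"grip":0},{"x":0,"y":0,"z":0,"rx":0,"ry":0,"rz":0,"grip":0},{"x":0,"y":0,"z":0,"rx":0,"ry":0,"rz":0,"grip":0.25},{"x":0,"y":0,"z":0,"rx":0,"ry":0,"rz":0,"grip":0.35},{"x":0,"y":0,"z":0,"rx":0,"ry":0,"rz":0,"grip":0.42},{"x":0,"y":0,"z":0,"rx":0,"ry":0,"rz":0,"grip":0.42},{"x":0,"y":0,"z":0,"rx":0,"ry":0,"rz":0,"grip":0.42},{"x":0,"y":0,"z":0,"rx":0,"ry":0,"rz":0,"grip":0.42},{"x":0,"y":0,"z":-2,"rx":0,"ry":0,"rz":0,"grip":0.42}]'
python3 -m creep '[{"x":0,"y":0,"z":-8,"rx":0,"ry":0,"rz":0,"grip":0.42},{"x":0,"y":0,"z":-15,"rx":0,"ry":0,"rz":0,"grip":0.42},{"x":0,"y":0,"z":-25,"rx":0,"ry":0,"rz":0,"grip":0.42},{"x":0,"y":0,"z":-30,"rx":0,"ry":0,"rz":0,"grip":0.42},{"x":0,"y":0,"z":-40,"rx":0,"ry":0,"rz":0,"grip":0.42},{"x":0,"y":0,"z":-40,"rx":0,"ry":0,"rz":0,"grip":0},{"x":0,"y":0,"z":-40,"rx":0,"ry":0,"rz":-7,"grip":0},{"x":0,"y":0,"z":-40,"rx":0,"ry":0,"rz":-7,"grip":0},{"x":0,"y":0,"z":-25,"rx":0,"ry":0,"rz":-7,"grip":0},{"x":0,"y":0,"z":0,"rx":0,"ry":0,"rz":-7,"grip":0}]'
python3 - <<'E'
from h import *
s=ctrl.get_state();print(s["eef_pos"],s["tcp_rot"],s["contact_force"])
a=snap("side")["color"][110:260,180:380];b=snap("wrist")["color"]
cv2.imwrite("pics/ab6.png",np.hstack([cv2.resize(a,(400,300),interpolation=2),cv2.resize(b,(400,300))]))
E
```

```text
time: 17.17
eef_pos: [0.5917, 0.15, 0.035]
tcp_rot: [1.0, -0.0, -0.0, 0.0]
contact_force: [0.1, 0.6, -0.3]
opening: 0.422
finger_force: 0.0
time: 18.0
eef_pos: [0.5949, 0.1504, 0.3086]
tcp_rot: [0.97, 0.245, 0.008, 0.001]
contact_force: [0.2, 0.1, 1.5]
opening: -0.006
finger_force: 0.0
[0.59486019 0.15039517 0.3086106 ] [0.96950056 0.24496542 0.00767933 0.00127671] [0.23710007 0.0533358  1.54307681]
```

View pics/ab6.png

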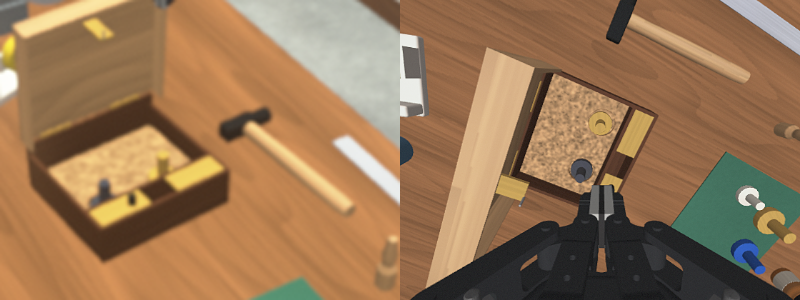

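The brass die stands upright in its well (side crop px (160,160), wrist (600,125)), next to die2, and the lid is clear. I turn the tool back and go round behind the lid.

```bash
python3 -m creep '[{"x":0,"y":0,"z":-25,"rx":0,"ry":0,"rz":-7,"grip":0},{"x":0,"y":0,"z":0,"rx":0,"ry":0,"rz":-7,"grip":0},{"x":0,"y":0,"z":0,"rx":0,"ry":0,"rz":-7,"grip":0},{"x":0,"y":0,"z":0,"rx":0,"ry":0,"rz":-7,"grip":0},{"x":0,"y":0,"z":0,"rx":0,"ry":0,"rz":-7,"grip":0},{"x":0,"y":0,"z":0,"rx":0,"ry":0,"rz":-7,"grip":0},{"x":0,"y":0,"z":0,"rx":0,"ry":0,"rz":-7,"grip":0},{"x":0,"y":0,"z":0,"rx":0,"ry":0,"rz":-7,"grip":0},{"x":0,"y":0,"z":0,"rx":0,"ry":0,"rz":-6,"grip":0},{"x":0,"y":0,"z":0,"rx":0,"ry":0,"rz":0,"grip":0}]'
python3 -m creep '[{"x":14,"y":-7,"z":0,"rx":0,"ry":0,"rz":0,"grip":0},{"x":14,"y":-7,"z":0,"rx":0,"ry":0,"rz":0,"grip":0},{"x":14,"y":-7,"z":0,"rx":0,"ry":0,"rz":0,"grip":0},{"x":14,"y":-7,"z":0,"rx":0,"ry":0,"rz":0,"grip":0},{"x":14,"y":-7,"z":0,"rx":0,"ry":0,"rz":0,"grip":0},{"x":14,"y":-7,"z":0,"rx":0,"ry":0,"rz":0,"grip":0},{"x":14,"y":-7,"z":0,"rx":0,"ry":0,"rz":0,"grip":0},{"x":14,"y":-7,"z":0,"rx":0,"ry":0,"rz":0,"grip":0},{"x":14,"y":-7,"z":0,"rx":0,"ry":0,"rz":0,"grip":0},{"x":14,"y":-4,"z":0,"rx":0,"ry":0,"rz":0,"grip":0}]'
```

```text
time: 18.93
eef_pos: [0.5912, 0.1499, 0.3214]
tcp_rot: [0.708, 0.707, -0.001, -0.001]
contact_force: [0.4, 0.1, -0.2]
opening: 0.001
finger_force: 0.0
time: 19.77
eef_pos: [0.5232, 0.2922, 0.3235]
tcp_rot: [0.707, 0.707, 0.0, -0.0]
contact_force: [-0.0, 0.2, -0.3]
opening: -0.0
finger_force: 0.0
```

```bash
python3 -m creep '[{"x":0,"y":0,"z":9,"rx":0,"ry":0,"rz":0,"grip":0},{"x":0,"y":0,"z":9,"rx":0,"ry":0,"rz":0,"grip":0},{"x":0,"y":0,"z":9,"rx":0,"ry":0,"rz":0,"grip":0},{"x":0,"y":0,"z":9,"rx":0,"ry":0,"rz":0,"grip":0},{"x":0,"y":0,"z":9,"rx":0,"ry":0,"rz":0,"grip":0},{"x":0,"y":0,"z":9,"rx":0,"ry":0,"rz":0,"grip":0},{"x":0,"y":0,"z":8,"rx":0,"ry":0,"rz":0,"grip":0},{"x":-3,"y":0.5,"z":0,"rx":0,"ry":0,"rz":0,"grip":0},{"x":-3,"y":0.5,"z":0,"rx":0,"ry":0,"rz":0,"grip":0},{"x":-3,"y":0.5,"z":0,"rx":0,"ry":0,"rz":0,"grip":0}]'
python3 -m creep '[{"x":-5,"y":0.7,"z":0,"rx":0,"ry":0,"rz":0,"grip":0},{"x":-5,"y":0.7,"z":0,"rx":0,"ry":0,"rz":0,"grip":0},{"x":-5,"y":0.7,"z":0,"rx":0,"ry":0,"rz":0,"grip":0},{"x":-5,"y":0.7,"z":0,"rx":0,"ry":0,"rz":0,"grip":0},{"x":-5,"y":0.5,"z":0.5,"rx":0,"ry":0,"rz":0,"grip":0},{"x":-5,"y":0.5,"z":0.5,"rx":0,"ry":0,"rz":0,"grip":0},{"x":-6,"y":0.5,"z":0.5,"rx":0,"ry":0,"rz":0,"grip":0},{"x":-6,"y":0.5,"z":0.5,"rx":0,"ry":0,"rz":0,"grip":0},{"x":-6,"y":0.5,"z":0.7,"rx":0,"ry":0,"rz":0,"grip":0},{"x":-6,"y":0.5,"z":0.7,"rx":0,"ry":0,"rz":0,"grip":0}]'
```

```text
time: 20.6
eef_pos: [0.5269, 0.2807, 0.2618]
tcp_rot: [0.707, 0.707, 0.0, 0.0]
contact_force: [-0.5, -0.8, 0.8]
opening: -0.001
finger_force: 0.0
time: 21.43
eef_pos: [0.5322, 0.2266, 0.2575]
tcp_rot: [0.707, 0.707, -0.0, -0.0]
contact_force: [0.0, 2.8, -0.0]
opening: 0.0
finger_force: 1.4
```

```bash
python3 -m creep '[{"x":-9.4,"y":0.8,"z":2,"rx":0,"ry":0,"rz":0,"grip":0},{"x":-9.4,"y":0.8,"z":2.8,"rx":0,"ry":0,"rz":0,"grip":0},{"x":-9.2,"y":0.8,"z":3.4,"rx":0,"ry":0,"rz":0,"grip":0},{"x":-9,"y":0.8,"z":4,"rx":0,"ry":0,"rz":0,"grip":0},{"x":-8.6,"y":0.8,"z":4.6,"rx":0,"ry":0,"rz":0,"grip":0},{"x":-8,"y":0.7,"z":4.8,"rx":0,"ry":0,"rz":0,"grip":0},{"x":-7.6,"y":0.7,"z":5,"rx":0,"ry":0,"rz":0,"grip":0},{"x":-7.3,"y":0.7,"z":5.2,"rx":0,"ry":0,"rz":0,"grip":0},{"x":-7,"y":0.7,"z":5.4,"rx":0,"ry":0,"rz":0,"grip":0},{"x":-6.6,"y":0.7,"z":5.6,"rx":0,"ry":0,"rz":0,"grip":0}]'
```

```text
time: 22.27
eef_pos: [0.5398, 0.1442, 0.2147]
tcp_rot: [0.707, 0.707, -0.0, -0.0]
contact_force: [-1.2, 4.8, 1.2]
opening: -0.001
finger_force: 2.0
```

```bash
python3 -m creep '[{"x":-6.6,"y":0.6,"z":6.4,"rx":0,"ry":0,"rz":0,"grip":0},{"x":-6.3,"y":0.6,"z":6.7,"rx":0,"ry":0,"rz":0,"grip":0},{"x":-6,"y":0.6,"z":7,"rx":0,"ry":0,"rz":0,"grip":0},{"x":-5.6,"y":0.5,"z":7.3,"rx":0,"ry":0,"rz":0,"grip":0},{"x":-5.2,"y":0.5,"z":7.6,"rx":0,"ry":0,"rz":0,"grip":0},{"x":-4.8,"y":0.4,"z":7.8,"rx":0,"ry":0,"rz":0,"grip":0},{"x":-4.4,"y":0.4,"z":8,"rx":0,"ry":0,"rz":0,"grip":0},{"x":-4,"y":0.4,"z":8.2,"rx":0,"ry":0,"rz":0,"grip":0},{"x":-3.6,"y":0.3,"z":8.4,"rx":0,"ry":0,"rz":0,"grip":0},{"x":-3.2,"y":0.3,"z":8.6,"rx":0,"ry":0,"rz":0,"grip":0}]'
```

```text
time: 23.1
eef_pos: [0.5446, 0.0948, 0.1386]
tcp_rot: [0.707, 0.707, 0.0, 0.0]
contact_force: [-0.3, 2.8, 4.2]
opening: 0.002
finger_force: 2.5
```

```bash
python3 -m creep '[{"x":-2,"y":0.2,"z":7,"rx":0,"ry":0,"rz":0,"grip":0},{"x":-2,"y":0.2,"z":6,"rx":0,"ry":0,"rz":0,"grip":0},{"x":-1.5,"y":0.2,"z":5.5,"rx":0,"ry":0,"rz":0,"grip":0},{"x":-1.2,"y":0.2,"z":5,"rx":0,"ry":0,"rz":0,"grip":0},{"x":-1,"y":0.2,"z":4.5,"rx":0,"ry":0,"rz":0,"grip":0},{"x":-1,"y":0.2,"z":4,"rx":0,"ry":0,"rz":0,"grip":0},{"x":-0.5,"y":0.2,"z":3,"rx":0,"ry":0,"rz":0,"grip":0},{"x":-0.5,"y":0,"z":2.5,"rx":0,"ry":0,"rz":0,"grip":0},{"x":0,"y":0,"z":1.5,"rx":0,"ry":0,"rz":0,"grip":0},{"x":0,"y":0,"z":1,"rx":0,"ry":0,"rz":0,"grip":0}]'
```

```text
time: 23.93
eef_pos: [0.5458, 0.0852, 0.0988]
tcp_rot: [0.707, 0.707, -0.0, 0.0]
contact_force: [-0.6, 0.7, 4.0]
opening: -0.002
finger_force: 2.0
```

```bash
python3 -m creep '[{"x":0,"y":0,"z":1,"rx":0,"ry":0,"rz":0,"grip":0},{"x":0,"y":0,"z":1,"rx":0,"ry":0,"rz":0,"grip":0},{"x":0,"y":0,"z":1,"rx":0,"ry":0,"rz":0,"grip":0},{"x":0,"y":0,"z":1,"rx":0,"ry":0,"rz":0,"grip":0},{"x":0,"y":0,"z":1,"rx":0,"ry":0,"rz":0,"grip":0},{"x":0,"y":0,"z":1,"rx":0,"ry":0,"rz":0,"grip":0},{"x":0,"y":0,"z":1,"rx":0,"ry":0,"rz":0,"grip":0},{"x":0,"y":0,"z":1,"rx":0,"ry":0,"rz":0,"grip":0},{"x":0,"y":0,"z":1,"rx":0,"ry":0,"rz":0,"grip":0},{"x":0,"y":0,"z":1,"rx":0,"ry":0,"rz":0,"grip":0}]'
python3 -m creep '[{"x":0,"y":0,"z":0.4,"rx":0,"ry":0,"rz":0,"grip":0},{"x":0,"y":0,"z":0.4,"rx":0,"ry":0,"rz":0,"grip":0},{"x":0,"y":0,"z":0.4,"rx":0,"ry":0,"rz":0,"grip":0},{"x":0,"y":0,"z":0.3,"rx":0,"ry":0,"rz":0,"grip":0},{"x":0,"y":0,"z":0,"rx":0,"ry":0,"rz":0,"grip":0},{"x":0,"y":0,"z":0,"rx":0,"ry":0,"rz":0,"grip":0},{"x":0,"y":0,"z":0,"rx":0,"ry":0,"rz":0,"grip":0},{"x":0,"y":0,"z":0,"rx":0,"ry":0,"rz":0,"grip":0},{"x":0,"y":0,"z":0,"rx":0,"ry":0,"rz":0,"grip":0},{"x":0,"y":0,"z":0,"rx":0,"ry":0,"rz":0,"grip":0}]'
```

```text
time: 24.77
eef_pos: [0.546, 0.0854, 0.0892]
tcp_rot: [0.707, 0.707, 0.0, 0.0]
contact_force: [1.0, -1.8, 4.1]
opening: 0.0
finger_force: 2.2
time: 25.6
eef_pos: [0.5459, 0.0856, 0.0877]
tcp_rot: [0.707, 0.707, 0.0, 0.0]
contact_force: [1.2, -1.1, 3.4]
opening: -0.0
finger_force: 1.8
```

```bash
python3 -m creep '[{"x":0,"y":0,"z":0.2,"rx":0,"ry":0,"rz":0,"grip":0},{"x":0,"y":0,"z":0.2,"rx":0,"ry":0,"rz":0,"grip":0},{"x":0,"y":0,"z":0.2,"rx":0,"ry":0,"rz":0,"grip":0},{"x":0,"y":0,"z":0.2,"rx":0,"ry":0,"rz":0,"grip":0},{"x":0,"y":0,"z":0.2,"rx":0,"ry":0,"rz":0,"grip":0},{"x":0,"y":0,"z":0,"rx":0,"ry":0,"rz":0,"grip":0},{"x":0,"y":0,"z":0,"rx":0,"ry":0,"rz":0,"grip":0},{"x":0,"y":0,"z":0,"rx":0,"ry":0,"rz":0,"grip":0},{"x":0,"y":0,"z":0,"rx":0,"ry":0,"rz":0,"grip":0},{"x":0,"y":0,"z":0,"rx":0,"ry":0,"rz":0,"grip":0}]'
```

```text
time: 26.43
eef_pos: [0.5458, 0.0856, 0.0867]
tcp_rot: [0.707, 0.707, 0.0, -0.0]
contact_force: [1.3, -0.3, 3.7]
opening: -0.002
finger_force: 2.0
```

```bash
python3 -m creep '[{"x":0,"y":0,"z":0.2,"rx":0,"ry":0,"rz":0,"grip":0},{"x":0,"y":0,"z":0.2,"rx":0,"ry":0,"rz":0,"grip":0},{"x":0,"y":0,"z":0.2,"rx":0,"ry":0,"rz":0,"grip":0},{"x":0,"y":0,"z":0.2,"rx":0,"ry":0,"rz":0,"grip":0},{"x":0,"y":0,"z":0.2,"rx":0,"ry":0,"rz":0,"grip":0},{"x":0,"y":0,"z":0,"rx":0,"ry":0,"rz":0,"grip":0},{"x":0,"y":0,"z":0,"rx":0,"ry":0,"rz":0,"grip":0},{"x":0,"y":0,"z":0,"rx":0,"ry":0,"rz":0,"grip":0},{"x":0,"y":0,"z":0,"rx":0,"ry":0,"rz":0,"grip":0},{"x":0,"y":0,"z":0,"rx":0,"ry":0,"rz":0,"grip":0}]'
```

```text
time: 27.27
eef_pos: [0.5458, 0.0856, 0.0857]
tcp_rot: [0.707, 0.707, 0.0, 0.0]
contact_force: [1.2, -0.4, 3.7]
opening: -0.0
finger_force: 2.0
```

```bash
python3 -m creep '[{"x":0,"y":0,"z":0.2,"rx":0,"ry":0,"rz":0,"grip":0},{"x":0,"y":0,"z":0.2,"rx":0,"ry":0,"rz":0,"grip":0},{"x":0,"y":0,"z":0.2,"rx":0,"ry":0,"rz":0,"grip":0},{"x":0,"y":0,"z":0.2,"rx":0,"ry":0,"rz":0,"grip":0},{"x":0,"y":0,"z":0,"rx":0,"ry":0,"rz":0,"grip":0},{"x":0,"y":0,"z":0,"rx":0,"ry":0,"rz":0,"grip":0},{"x":0,"y":0,"z":0,"rx":0,"ry":0,"rz":0,"grip":0},{"x":0,"y":0,"z":0,"rx":0,"ry":0,"rz":0,"grip":0},{"x":0,"y":0,"z":0,"rx":0,"ry":0,"rz":0,"grip":0},{"x":0,"y":0,"z":0,"rx":0,"ry":0,"rz":0,"grip":0}]'
```

```text
time: 28.1
eef_pos: [0.5458, 0.0856, 0.0849]
tcp_rot: [0.707, 0.707, 0.0, 0.0]
contact_force: [1.2, 0.6, 4.0]
opening: 0.0
finger_force: 2.3
```

```bash
python3 -m creep '[{"x":0,"y":0,"z":0.1,"rx":0,"ry":0,"rz":0,"grip":0},{"x":0,"y":0,"z":0.1,"rx":0,"ry":0,"rz":0,"grip":0},{"x":0,"y":0,"z":0.1,"rx":0,"ry":0,"rz":0,"grip":0},{"x":0,"y":0,"z":0.1,"rx":0,"ry":0,"rz":0,"grip":0},{"x":0,"y":0,"z":0.1,"rx":0,"ry":0,"rz":0,"grip":0},{"x":0,"y":0,"z":0,"rx":0,"ry":0,"rz":0,"grip":0},{"x":0,"y":0,"z":0,"rx":0,"ry":0,"rz":0,"grip":0},{"x":0,"y":0,"z":0,"rx":0,"ry":0,"rz":0,"grip":0},{"x":0,"y":0,"z":0,"rx":0,"ry":0,"rz":0,"grip":0},{"x":0,"y":0,"z":0,"rx":0,"ry":0,"rz":0,"grip":0}]'
```

```text
time: 28.93
eef_pos: [0.5458, 0.0855, 0.0847]
tcp_rot: [0.707, 0.707, 0.0, -0.0]
contact_force: [-0.5, 0.5, 6.1]
opening: -0.002
finger_force: 3.0
```

Same stop height. About 1.5 mm more of commanded travel should bring it to 11–12 N.

```bash
python3 -m creep '[{"x":0,"y":0,"z":0.2,"rx":0,"ry":0,"rz":0,"grip":0},{"x":0,"y":0,"z":0.2,"rx":0,"ry":0,"rz":0,"grip":0},{"x":0,"y":0,"z":0.2,"rx":0,"ry":0,"rz":0,"grip":0},{"x":0,"y":0,"z":0.2,"rx":0,"ry":0,"rz":0,"grip":0},{"x":0,"y":0,"z":0.2,"rx":0,"ry":0,"rz":0,"grip":0},{"x":0,"y":0,"z":0,"rx":0,"ry":0,"rz":0,"grip":0},{"x":0,"y":0,"z":0,"rx":0,"ry":0,"rz":0,"grip":0},{"x":0,"y":0,"z":0,"rx":0,"ry":0,"rz":0,"grip":0},{"x":0,"y":0,"z":0,"rx":0,"ry":0,"rz":0,"grip":0},{"x":0,"y":0,"z":0,"rx":0,"ry":0,"rz":0,"grip":0}]'
```

```text
time: 29.77
eef_pos: [0.5459, 0.0855, 0.0843]
tcp_rot: [0.707, 0.707, -0.0, -0.0]
contact_force: [-0.8, 0.1, 9.1]
opening: -0.002
finger_force: 4.6
```

```bash
python3 -m creep '[{"x":0,"y":0,"z":0.2,"rx":0,"ry":0,"rz":0,"grip":0},{"x":0,"y":0,"z":0.2,"rx":0,"ry":0,"rz":0,"grip":0},{"x":0,"y":0,"z":0.2,"rx":0,"ry":0,"rz":0,"grip":0},{"x":0,"y":0,"z":0.2,"rx":0,"ry":0,"rz":0,"grip":0},{"x":0,"y":0,"z":0,"rx":0,"ry":0,"rz":0,"grip":0},{"x":0,"y":0,"z":0,"rx":0,"ry":0,"rz":0,"grip":0},{"x":0,"y":0,"z":0,"rx":0,"ry":0,"rz":0,"grip":0},{"x":0,"y":0,"z":0,"rx":0,"ry":0,"rz":0,"grip":0},{"x":0,"y":0,"z":0,"rx":0,"ry":0,"rz":0,"grip":0},{"x":0,"y":0,"z":0,"rx":0,"ry":0,"rz":0,"grip":0}]'
python3 -m creep '[{"x":0,"y":0,"z":-2,"rx":0,"ry":0,"rz":0,"grip":0},{"x":0,"y":0,"z":-3,"rx":0,"ry":0,"rz":0,"grip":0},{"x":0,"y":0,"z":-4,"rx":0,"ry":0,"rz":0,"grip":0},{"x":0,"y":0,"z":-6,"rx":0,"ry":0,"rz":0,"grip":0},{"x":0,"y":0,"z":-10,"rx":0,"ry":0,"rz":0,"grip":0},{"x":0,"y":0,"z":-15,"rx":0,"ry":0,"rz":0,"grip":0},{"x":0,"y":0,"z":-20,"rx":0,"ry":0,"rz":0,"grip":0},{"x":0,"y":0,"z":-25,"rx":0,"ry":0,"rz":0,"grip":0},{"x":0,"y":0,"z":-25,"rx":0,"ry":0,"rz":0,"grip":0},{"x":0,"y":0,"z":-20,"rx":0,"ry":0,"rz":0,"grip":0}]'
python3 -m creep '[{"x":-10,"y":0,"z":-10,"rx":0,"ry":0,"rz":0,"grip":0},{"x":-10,"y":0,"z":-10,"rx":0,"ry":0,"rz":0,"grip":0},{"x":-10,"y":0,"z":0,"rx":0,"ry":0,"rz":0,"grip":0},{"x":-10,"y":0,"z":0,"rx":0,"ry":0,"rz":0,"grip":0},{"x":-10,"y":0,"z":0,"rx":0,"ry":0,"rz":0,"grip":0},{"x":0,"y":0,"z":0,"rx":0,"ry":0,"rz":0,"grip":0},{"x":0,"y":0,"z":0,"rx":0,"ry":0,"rz":0,"grip":0},{"x":0,"y":0,"z":0,"rx":0,"ry":0,"rz":0,"grip":0},{"x":0,"y":0,"z":0,"rx":0,"ry":0,"rz":0,"grip":0},{"x":0,"y":0,"z":0,"rx":0,"ry":0,"rz":0,"grip":0}]'
python3 - <<'E'
from h import *
a=snap("side")["color"][100:350,160:460];b=snap("scene")["color"][120:370,180:480]
cv2.imwrite("pics/end.png",cv2.resize(np.hstack([a,b]),(792,330)))
E
```

```text
time: 30.6
eef_pos: [0.546, 0.0856, 0.0841]
tcp_rot: [0.707, 0.707, -0.0, -0.0]
contact_force: [-2.6, -0.4, 11.9]
opening: -0.003
finger_force: 5.8
time: 31.43
eef_pos: [0.5452, 0.0855, 0.214]
tcp_rot: [0.707, 0.707, -0.0, -0.0]
contact_force: [0.8, 0.2, 0.4]
opening: -0.001
finger_force: 0.0
time: 32.27
eef_pos: [0.5457, 0.0359, 0.2322]
tcp_rot: [0.707, 0.707, -0.0, -0.0]
contact_force: [-0.2, 0.9, -0.7]
opening: 0.001
finger_force: 0.0
```

View pics/end.png

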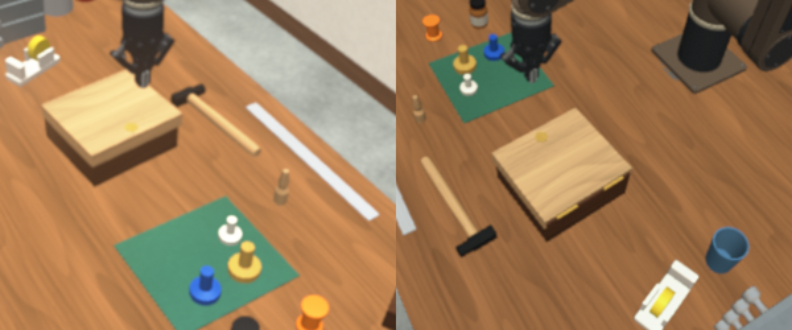

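The lid is level and has held for about 1.5 s with the tool clear (pad at crop px (131,127)), and all the bystanders are where they were. I hand the job in.

```bash
python3 -c "
from plant import sign_off
print(sign_off())"
```

```text
the job is handed in; nothing more can be done
None
```

The job is handed in at about 32 s: the brass die stands upright in its well, the lid is latched shut with no reading over about 12 N on it, and the last pictures show nothing else moved.

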